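# Bring the red colour jar to the front of the salon carousel

### The arm

A 6-joint arm with a two-finger parallel gripper is mounted at the origin on the work surface. World frame = base frame: x ahead of the robot, y to its left, z up, the work surface at z = 0. Lengths are in mm, angles in rad, forces in N, time in s.
With the tool pointing down it reaches from about 300 to 850 mm from the base axis. Payload 5.4 kg.
Tool frame: the origin (TCP) lies at the very end of the fingers, on their centre line; the grasp point (between the pads) lies 19 mm behind it (pinch_z is the distance from the TCP to the grasp point, in mm); z points along the fingers, y is the line along which they close (so a half turn about z gives the same grasp; the last joint's range is limited). The gripper opens to 85 mm and grips with 20 to 120 N. Pads are 22 mm wide; open, the fingers measure 114 mm over their backs; the gripper's body (76 mm by 85 mm) begins 54 mm behind the grasp point. The pads swing forward as they close: fully open they stand 13 mm farther back than shut.
Start: joints at [1.015, 0.158, 1.597, -0, 1.386, -0.21], TCP at [194.905, 540.942, 231.299] pointing down, gripper open.
Joint ranges: [-2.91, 2.91], [-0.94, 2.29], [0.18, 2.7], [-1.29, 4.43], [0.17, 2.64], [-3, 3]. Speed limits (rad/s): [2.57, 2.57, 3.14, 3.14, 3.14, 3.14].

### API

Orientations are given as a unit quaternion [w, x, y, z].
In Python, from station import state, camera, calibration, finish_job, pinch_z gives the robot as it stands.
- The arm moves only by the shell command python3 -m jog 'ROWS' [FORCE]. ROWS is JSON, a list of rows, each a list of 3 entries, a list of its own where there are three numbers: the shift along the world's x, y, z normalised to -1 to 1, where 1 is 100 mm, then the turn about the world's z normalised to -1 to 1, where 1 is pi rad, then the opening, from 0 (shut) to 1 (fully open). In form: [[[x, y, z], roll, claw], ...]. A call has 1 to 5 rows; each row is the pose to reach, as a shift and turn from the pose commanded when the call began, turning the shorter way round; what a row does not reach only later rows make up. A row lasts 1/12 s, in which the tool goes at most 41.7 mm and 7.16 degrees, less where a joint would pass 70% of its speed; a pose out of reach is approached as far as the arm can. A call with a number of a shift or a turn outside -1 to 1 is refused whole. A call with a gripper value outside its range is refused whole. The fingers move at their own pace and stop on an object; FORCE is the grip in N (left out, the last holds). Time passes only in rows, so rows that repeat a pose let the fingers close. It gives the time, the measured TCP pose, the force, the opening and the grip force at its end, in the units of the state.
- state(): the state, without advancing time (a new reading comes with each control period).
- camera(name): name is "scene" or "top" or "wrist"; returns (picture, depth): 384x512x3 uint8, red, green, blue; 384x512 float32, mm along the optical axis (not along the pixel's ray), 0 where there is no reading.
- calibration(name): a dict with "fx", "fy", "cx", "cy" (pixels), "dist" ([k1, k2, p1, p2, k3] as OpenCV has them; the pictures are not rectified), "T" (4x4, takes a point from camera to world coordinates). Camera axes: x right, y down, z forward; pixel columns grow to the right and rows downward; lengths in mm; the calibration is good to about 2 mm. A picture is of the moment at which its call begins: read the wrist's pose just before it. calibration takes no time and is no camera call; for the wrist camera it gives the pose at the moment of the call.
- finish_job(): hands the job in; it is judged then, once.
The state is a dict: "clock": time; "q": joint angles; "qvel": joint speeds; "joint_efforts": joint torques, N m; "eef_pos": TCP position; "tcp_rot": TCP orientation; "contact_force": force on the tool from outside, world axes, zero at the start; "torque": the same for the moment, N m; "finger_gap": finger opening in mm; "grasp_force": force on a finger pad.
Only numpy, scipy, OpenCV 4.12 (cv2) and the standard library are available. Lean on these libraries where they do the work, as an engineer would, in place of code of your own. Each camera call takes 0.05 s, during which the arm holds its last target. There are 200 camera calls.

### The job

Push the loose orange turning grip all the way down onto the steel spigot of the colour carousel. Then, using the grip as a crank, turn the carousel until the jar with the red lid stands squarely at the yellow front pointer, without pushing on the jars or the turntable themselves and leaving the things around it alone. Finish still gripping the seated orange grip, holding the carousel still with the red jar at the front: do not let go.

Things in the scene. Friction and masses are not known exactly. Their poses are not given: they have to be found in the camera images.
- carousel: White turntable, 250 mm across, top 32 mm above the counter, on a fixed black stand; turns about a vertical axis, about one turn either way, friction 0.08 N m, stays where left. Origin on the axis, 18 mm above the counter. The spigot near its rim and four cups (12 mm high, 80 mm from the axis, a jar in each) are spaced 72 degrees apart. The spigot starts at the front pointer.
- spigot_foot (a point): Foot of the steel spigot, on its axis, 100 mm from the turning axis and 38 mm above the counter, on a dark seat 34 mm across; turns with the carousel. The spigot is a vertical pin 16 mm in diameter, 50 mm high (tip 88 mm above the counter), tapering to 7 mm in its last 8 mm. The grip is fully on when its lower end rests on the seat.
- grip: Loose orange plastic tube, the turning grip: outer diameter 32 mm, bore 19.6 mm right through, 90 mm long, 60 g, standing upright on the counter at the start. Origin at the centre of its lower end; z up along the tube. On the spigot it spins freely, so the gripper need not turn while it cranks.
- front_place (a point): Fixed point where the centre of the red jar's foot is to be: 80 mm from the turning axis, towards the yellow arrow-shaped pointer, 32 mm above the counter. The pointer lies on the counter, sticks out from under the turntable roughly towards the robot, its head is 57 mm wide and its tip is 183 mm from the turning axis. Neither turns with the carousel.
- jar_red: The wanted jar: white squat jar with a RED lid, 52 mm in diameter, 55 mm high, standing in one of the four cups (about 2 mm play), its top 87 mm above the work surface. Origin at the centre of its underside. It rides with the turntable.
- jar_green: Jar of the same size as the red one with a green lid, in another of the cups; origin at the centre of its underside.
- jar_blue: Jar of the same size as the red one with a blue lid, in another of the cups; origin at the centre of its underside.
- jar_grey: Jar of the same size as the red one with a grey lid, in another of the cups; origin at the centre of its underside.
- bowl: Bystander: black mixing bowl, 110 mm across, 50 mm high; origin at the centre of its underside. Leave it where it is.
- bottle: Bystander: white developer bottle with a yellow label and black cap, 60 mm in diameter, 170 mm high; origin at the centre of its underside. Leave it where it is.
- carton: Bystander: white and blue tint carton lying flat, 150 x 36 x 32 mm, long along its x; origin at the centre of its underside. Leave it where it is.
There are look-alikes about, which are no part of the job. What is shaped like the jar_green but pink is not meant.

How it is judged:
By the outcome, as a careful person would: the job done as asked, in the order asked, and still so for the second after the job is handed in, while the arm keeps its last pose, push and grip.
It also fails if it takes over 58 s, if anything falls off the work surface, if the arm or the gripper's body presses on something with over 40 N, if the wrist force passes 120 N, or if a joint passes its speed limit or range.

## Working session

There is one attempt and no reset: what is moved stays moved. The work goes in short steps, Python scripts to look and compute and a shell command to move; the robot and the scene stay as the last step left them, time stands still between calls to the robot, and variables do not carry over. Pictures are saved under pics/ and viewed, at most 10 in all, crops included, and the job is handed in when it is done.

```bash
mkdir -p pics; ls; cat > h.py <<'E'
import numpy as np, cv2
from station import *
def shot(n,f=None):
    c=calibration(n); im,d=camera(n)
    if f: cv2.imwrite('pics/'+f,im[:,:,::-1])
    return im,d,c
def ray(c,uv):
    K=np.array([[c['fx'],0,c['cx']],[0,c['fy'],c['cy']],[0,0,1.]])
    p=cv2.undistortPoints(np.array(uv,float).reshape(-1,1,2),K,np.array(c['dist'],float)).reshape(-1,2)
    T=np.array(c['T']); return T[:3,3],np.c_[p,np.ones(len(p))]@T[:3,:3].T
def onplane(c,uv,z):
    o,r=ray(c,uv); return o+r*((z-o[2])/r[:,2])[:,None]
def cloud(c,d):
    v,u=np.mgrid[:d.shape[0],:d.shape[1]]
    o,r=ray(c,np.c_[u.ravel(),v.ravel()])
    return (o+r*d.reshape(-1,1)).reshape(d.shape+(3,))
E
python3 - <<'E'
from h import *
a,d,c=shot('top','top0.png');b,d2,c2=shot('scene','scene0.png')
np.savez('t0.npz',a=a,d=d,b=b,d2=d2)
s=state();print(s['clock'],s['eef_pos'],s['tcp_rot'],s['finger_gap'],pinch_z)
print(np.round(c['T'],2),np.round(c2['T'],2),c['fx'])
E
```

```text
pics
0.1 [194.60877253 540.47039959 230.38062204] [-3.41068384e-04  1.72033485e-01  9.85090697e-01 -8.25959348e-04] 85.31509749079899 18.700000000000003
[[ 0.0000e+00 -1.0000e+00  3.0000e-02  5.3114e+02]
 [-1.0000e+00 -0.0000e+00  1.0000e-02  1.1969e+02]
 [-1.0000e-02 -3.0000e-02 -1.0000e+00  8.0699e+02]
 [ 0.0000e+00  0.0000e+00  0.0000e+00  1.0000e+00]] [[-2.80000e-01  7.80000e-01 -5.60000e-01  1.06823e+03]
 [ 9.60000e-01  2.20000e-01 -1.80000e-01  2.69980e+02]
 [-1.00000e-02 -5.90000e-01 -8.10000e-01  7.81660e+02]
 [ 0.00000e+00  0.00000e+00  0.00000e+00  1.00000e+00]] 385.5438666880678
```

View pics/top0.png

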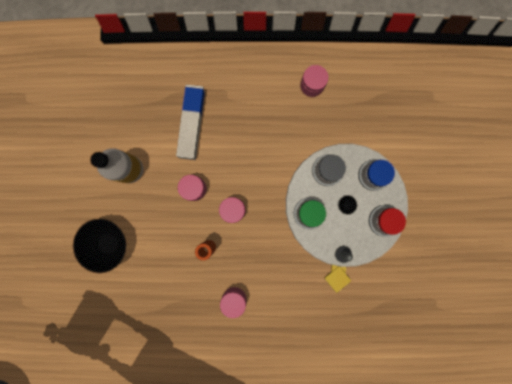

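View pics/scene0.png

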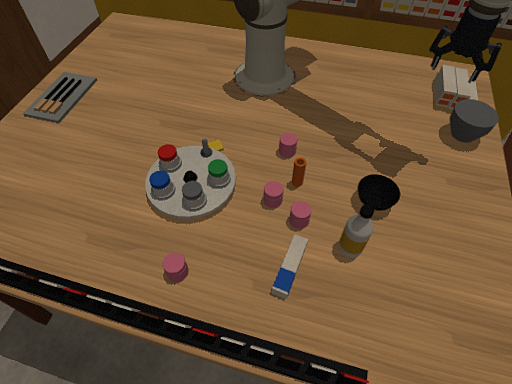

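The top view shows the grip at about (205,250), the spigot at (344,254), the hub at (347,205), the red jar at (392,221) and the pointer at (338,278). The pink jars are the look-alikes. In the scene view the grip stands upright at (299,172).

```bash
cat >> h.py <<'E'
def mask(im,lo,hi):
    h=cv2.cvtColor(im,cv2.COLOR_RGB2HSV); return cv2.inRange(h,np.array(lo),np.array(hi))
def blobs(m,amin=30):
    n,l,s,ce=cv2.connectedComponentsWithStats(m); return [(int(s[i,4]),ce[i],l==i) for i in range(1,n) if s[i,4]>=amin]
E
python3 - <<'E'
from h import *
z=np.load('t0.npz')
for n,im,d in(('top',z['a'],z['d']),('scene',z['b'],z['d2'])):
    c=calibration(n);P=cloud(c,d);print(n)
    zz=P[...,2]
    # carousel disc
    m=mask(im,(0,0,120),(180,40,255))
    for nm,lo,hi,h in(('orange',(4,170,60),(14,255,255),90),('red',(174,170,80),(180,255,255),87),('red0',(0,180,80),(3,255,255),87),('green',(50,120,40),(85,255,255),87),('blue',(105,150,60),(125,255,255),87),('yellow',(23,160,120),(32,255,255),3)):
        for a,ce,mm in blobs(mask(im,lo,hi)):
            q=P[mm]; print(nm,a,ce.round(1),'plane',onplane(c,[ce],h)[0].round(1),'depth med',np.median(q,0).round(1),'zmax',q[:,2].max().round(1))
    # disc cloud fit at z~32
    g=(abs(zz-32)<4)&(m>0)
    bl=max(blobs(g.astype(np.uint8)*255),key=lambda b:b[0])
    hull=cv2.convexHull(np.argwhere(bl[2])[:,::-1].astype(np.int32))[:,0]
    q=onplane(c,hull,32)[:,:2]
    A=np.c_[2*q,np.ones(len(q))];s=np.linalg.lstsq(A,(q**2).sum(1),rcond=None)[0]
    print('disc',s[:2].round(1),'r',np.sqrt(s[2]+s[:2]@s[:2]).round(1))
    for h,nm in((88,'sp'),(90,'grip')):
        pass
    x0=P.reshape(-1,3)
    for nm,ctr,R,zl in(('spig',np.array([430.,-30]),60,45),('grip',np.array([435,245]),60,84)):
        k=(np.linalg.norm(x0[:,:2]-ctr,axis=1)<R)&(x0[:,2]>zl);print(nm,k.sum(),x0[k].mean(0).round(1) if k.any() else '',x0[k].max(0).round(1) if k.any() else '')
E
```

```text
top
orange 290 [204.9 249.8] plane [454.  213.5  90. ] depth med [451.5 217.1  85.1] zmax 807.0
red0 327 [254.4  20.3] plane [893.2 121.7  87. ] depth med [912.8 122.5  48.1] zmax 807.0
red0 318 [109.2  22.6] plane [893.5 405.7  87. ] depth med [912.9 421.   48.5] zmax 807.0
red0 335 [400.2  21.9] plane [ 893.5 -162.3   87. ] depth med [ 913.6 -177.5   47.6] zmax 70.6
red0 512 [391.5 220.9] plane [ 507.5 -136.1   87. ] depth med [ 507.3 -136.    86.9] zmax 90.2
green 510 [311.9 213. ] plane [522.5  14.1  87. ] depth med [522.5  13.9  87.1] zmax 807.0
blue 373 [193.1  99.2] plane [738.1 238.   87. ] depth med [753.9 246.9  32.8] zmax 807.0
blue 503 [380.4 172.7] plane [ 598.3 -116.    87. ] depth med [ 597.7 -115.4   86.9] zmax 807.0
yellow 219 [335.2 276.9] plane [388.4 -46.6   3. ] depth med [389.4 -44.8  10.1] zmax 13.3
disc [539.2 -64.4] r 121.6
spig 92 [440.4 -52.7  76.3] [447.1 -47.3  90.6]
grip 156 [450.7 217.1  89.8] [466.3 232.4  93.9]
scene
orange 48 [418.1   8.6] plane [-476.   509.8   90. ] depth med [-497.2  513.5   80.9] zmax 781.7
orange 51 [433.4  10.8] plane [-475.   
[... 482 characters left out ...]
 [ 920.8 -182.    66.2] zmax 69.8
red0 62 [203.2 331.6] plane [924.5 124.4  87. ] depth med [920.6 119.8  66.8] zmax 69.4
red0 79 [355.  377.8] plane [924.6 412.7  87. ] depth med [920.2 417.4  65.8] zmax 69.2
green 257 [217.3 167.8] plane [530.3  13.5  87. ] depth med [529.2  12.2  85. ] zmax 781.7
blue 231 [158.8 178. ] plane [ 602.6 -118.9   87. ] depth med [ 601.9 -120.3   85.5] zmax 781.7
blue 320 [284.  279.4] plane [778.9 248.7  87. ] depth med [755.5 247.3  30.8] zmax 781.7
yellow 80 [215.2 144.4] plane [378.3 -55.    3. ] depth med [383.3 -52.9   8.3] zmax 781.7
disc [542.7 -66.3] r 122.1
spig 66 [445.1 -55.2  67.9] [449.9 -48.4  87.4]
grip 67 [453.4 216.9  87.2] [468.4 231.4  90.2]
```

```bash
for i in 1 2; do :; done
python3 -m jog '[[[0.25,-0.3,0],0,1],[[0.5,-0.6,0],0,1],[[0.75,-0.9,0],0,1],[[0.8,-1,0],0,1]]'
python3 -m jog '[[[0.25,-0.3,0],0,1],[[0.5,-0.6,0],0,1],[[0.75,-0.9,0],0,1],[[0.8,-1,0],0,1]]'
python3 -m jog '[[[0.25,-0.3,0],0,1],[[0.5,-0.6,0],0,1],[[0.75,-0.9,0],0,1],[[0.95,-1,0],0,1],[[0.95,-1,0],0,1]]'
python3 -m jog '[[[0,-0.22,0],0,1],[[0,-0.22,0],0,1],[[0,-0.22,0],0,1],[[0,-0.22,0],0,1]]'
python3 - <<'E'
from h import *
im,d,c=shot('wrist','w1.png');s=state();print(s['clock'],s['eef_pos'],s['q'],s['contact_force'])
print(np.round(c['T'],2))
P=cloud(c,d)
for a,ce,mm in blobs(mask(im,(2,150,50),(16,255,255)),100):
    print(a,ce,onplane(c,[ce],90),np.median(P[mm],0))
E
```

```text
clock: 0.43
eef_pos: [277.4, 437.8, 230.7]
tcp_rot: [0.001, 0.174, 0.985, -0.001]
contact_force: [-0.4, -0.7, -1.0]
finger_gap: 85.5
grasp_force: 0.0
clock: 0.77
eef_pos: [357.4, 337.8, 231.1]
tcp_rot: [0.001, 0.174, 0.985, -0.001]
contact_force: [-0.8, 0.4, -0.1]
finger_gap: 85.4
grasp_force: 0.0
clock: 1.18
eef_pos: [452.6, 238.7, 231.1]
tcp_rot: [0.001, 0.174, 0.985, -0.0]
contact_force: [0.0, 0.7, -0.5]
finger_gap: 85.6
grasp_force: 0.0
clock: 1.52
eef_pos: [449.3, 219.9, 231.2]
tcp_rot: [-0.0, 0.172, 0.985, 0.0]
contact_force: [-0.0, 0.6, 0.3]
finger_gap: 85.7
grasp_force: 0.0
1.5667 [449.37410161 219.96958064 231.21537616] [ 2.12882953e-01 -3.73509694e-02  1.80202223e+00  5.36578536e-04
  1.37711050e+00 -1.01319976e+00] [ 0.56589853  0.33996927 -0.3113726 ]
[[ 3.4000e-01  9.0000e-01  2.7000e-01  3.8032e+02]
 [ 9.4000e-01 -3.2000e-01 -1.0000e-01  2.4490e+02]
 [ 0.0000e+00  2.9000e-01 -9.6000e-01  3.7362e+02]
 [ 0.0000e+00  0.0000e+00  0.0000e+00  1.0000e+00]]
1167 [249.36418166 175.23050557] [[445.8095708  218.50036492  90.        ]] [451.09288785 215.99174393  74.09924353]
```

View pics/w1.png

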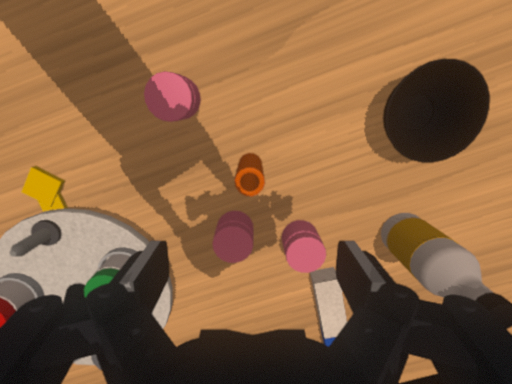

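The wrist view shows the grip's upper ring at about (250,180), clear of the pink jars.

```bash
python3 - <<'E'
from h import *
im,d,c=shot('wrist');P=cloud(c,d)
b=max(blobs(mask(im,(2,150,40),(16,255,255)),100),key=lambda b:b[0])
m=cv2.dilate(b[2].astype(np.uint8),np.ones((3,3)))>0
k=m&(P[...,2]>86)&(P[...,2]<95); q=P[k]; print('top pts',k.sum(),q.mean(0),q.min(0),q.max(0))
# bright ring on top: pixels by row/col
ys,xs=np.where(m);print(xs.min(),xs.max(),ys.min(),ys.max())
for r in range(152,200,4): print(r,im[r,228:274:3,0])
E
```

```text
top pts 460 [452.31944932 216.52076585  89.37408908] [437.10514808 200.56534119  86.20257769] [468.38674677 232.22469813  91.68311732]
232 266 151 198
152 [178 171 169 171 183 192 187 173 178 192 194 194 194 205 204 202]
156 [179 189 192 193 180 120 117 121 122 123 151 201 199 197 196 196]
160 [190 189 193 191 115 116 121 123 122 121 120 158 189 188 187 194]
164 [159 186 184 163 113 119 121 123 120 120 122 135 195 189 187 190]
168 [127 192 196 126 118 147 193 201 191 158 121 120 187 188 185 186]
172 [123 142 181 133 199 197 178 165 174 197 205 141 181 187 181 180]
176 [123 125 144 195 189 118 121 121 119 110 181 198 166 180 180 183]
180 [123 124 141 198 145 117 120 122 119 111 124 196 181 198 197 197]
184 [116 120 118 193 156 117 121 120 119 111 138 197 185 195 194 191]
188 [114 118 121 122 184 141 119 122 116 133 196 193 184 187 192 200]
192 [123 123 128 127 127 187 201 202 204 198 189 191 198 203 187 128]
196 [127 125 124 125 123 121 119 143 150 138 133 129 126 134 134 120]
```

```bash
python3 - <<'E'
from h import *
# carousel geometry from top image: jars + spigot
z=np.load('t0.npz');im,d=z['a'],z['d'];c=calibration('top')
J={}
for nm,lo,hi,off in(('red',(0,180,80),(3,255,255),72),('green',(50,120,40),(85,255,255),-72),('blue',(105,150,60),(125,255,255),144)):
    for a,ce,mm in blobs(mask(im,lo,hi),400):
        cc,r=cv2.minEnclosingCircle(np.argwhere(mm)[:,::-1].astype(np.float32)); 
        p=onplane(c,[ce],87)[0]; print(nm,p,r); J[nm]=(p[:2],off)
# least squares: centre + angle (jar = ctr+80*u(th+off))
from scipy.optimize import least_squares
f=lambda v:np.concatenate([v[:2]+80*np.array([np.cos(v[2]+np.radians(o)),np.sin(v[2]+np.radians(o))])-p for p,o in J.values()])
s=least_squares(f,[540,-65,np.radians(174)]);print(s.x[:2],np.degrees(s.x[2]),s.fun.round(1))
print('spigot pred',s.x[:2]+100*np.array([np.cos(s.x[2]),np.sin(s.x[2])]))
P=cloud(c,d);k=(np.linalg.norm(P[...,:2]-[442,-54],axis=2)<30)&(P[...,2]>84)&(P[...,2]<92);print('tip depth',k.sum(),P[k].mean(0),np.argwhere(k).mean(0))
E
```

```text
red [ 507.51240861 -136.12482444   87.        ] 13.089879035949707
green [522.472577    14.13293999  87.        ] 12.80634880065918
blue [ 598.25717266 -115.95252146   87.        ] 12.747649192810059
[539.23325551 -63.21290267] 174.31137474874447 [-0.4 -0.3 -0.3  0.8  0.7 -0.5]
spigot pred [439.72572872 -53.30068242]
tip depth 32 [439.509487   -54.99031276  86.69785921] [257.375  348.8125]
```

```bash

python3 -m jog '[[[0.03,-0.03,-0.3],0,1],[[0.03,-0.03,-0.6],0,1],[[0.03,-0.03,-0.9],0,1],[[0.03,-0.03,-0.9],0,1]]'
python3 -m jog '[[[0,0,-0.25],0,1],[[0,0,-0.5],0,1],[[0,0,-0.7],0,1],[[0,0,-0.83],0,1],[[0,0,-0.83],0,1]]'
python3 -m jog '[[[0,0,0],0,0],[[0,0,0],0,0],[[0,0,0],0,0],[[0,0,0],0,0],[[0,0,0],0,0]]' 50
python3 -m jog '[[[0,0,0],0,0],[[0,0,0],0,0],[[0,0,0],0,0],[[0,0,0],0,0],[[0,0,0],0,0]]' 50
```

```text
clock: 1.95
eef_pos: [448.1, 215.7, 135.2]
tcp_rot: [-0.005, 0.172, 0.985, -0.002]
contact_force: [-1.4, -0.1, -1.2]
finger_gap: 85.6
grasp_force: 0.0
clock: 2.37
eef_pos: [451.2, 216.2, 56.9]
tcp_rot: [-0.002, 0.172, 0.985, -0.001]
contact_force: [-1.2, 0.2, -0.1]
finger_gap: 85.4
grasp_force: 0.0
clock: 2.78
eef_pos: [454.0, 216.1, 59.8]
tcp_rot: [0.001, 0.172, 0.985, 0.0]
contact_force: [-1.0, -0.3, 2.9]
finger_gap: 31.2
grasp_force: 49.2
clock: 3.2
eef_pos: [454.0, 216.1, 59.8]
tcp_rot: [0.001, 0.172, 0.985, 0.0]
contact_force: [-0.5, -0.9, 5.2]
finger_gap: 31.0
grasp_force: 49.4
```

```bash

python3 -m jog '[[[0,0,0.25],0,0],[[0,0,0.5],0,0],[[0,0,0.75],0,0],[[0,0,1],0,0],[[0,0,1],0,0]]'
python3 -m jog '[[[0,-0.25,0.1],0,0],[[0,-0.5,0.15],0,0],[[0,-0.75,0.15],0,0],[[0,-1,0.15],0,0]]'
python3 -m jog '[[[0,-0.25,0],0,0],[[0,-0.5,0],0,0],[[0,-0.75,0],0,0],[[0,-1,0],0,0],[[0,-1,0],0,0]]'
python3 -m jog '[[[0,0,0],0,0],[[0,0,0],0,0]]'
python3 - <<'E'
from h import *
im,d,c=shot('wrist','w2.png');s=state();print(s['clock'],s['eef_pos'],s['contact_force'])
np.savez('w2.npz',im=im,d=d,T=c['T'])
P=cloud(c,d)
b=max(blobs(mask(im,(2,150,40),(16,255,255)),100),key=lambda b:b[0]);q=P[b[2]];print(b[0],b[1],np.percentile(q,[2,50,98],axis=0).round(1))
k=(np.linalg.norm(P[...,:2]-[440,-54],axis=2)<16)&(P[...,2]>70)&(P[...,2]<92);print(k.sum(),P[k].mean(0),np.argwhere(k).mean(0))
E
```

```text
clock: 3.62
eef_pos: [456.4, 216.8, 164.1]
tcp_rot: [0.005, 0.172, 0.985, 0.002]
contact_force: [0.6, 0.4, 0.5]
finger_gap: 31.5
grasp_force: 49.8
clock: 3.95
eef_pos: [452.7, 115.0, 173.2]
tcp_rot: [0.0, 0.172, 0.985, 0.0]
contact_force: [0.1, 0.9, -0.7]
finger_gap: 31.0
grasp_force: 49.9
clock: 4.37
eef_pos: [452.8, 12.6, 172.9]
tcp_rot: [-0.0, 0.174, 0.985, -0.001]
contact_force: [0.2, -0.4, -0.5]
finger_gap: 30.8
grasp_force: 49.9
clock: 4.53
eef_pos: [452.6, 16.4, 172.8]
tcp_rot: [-0.0, 0.172, 0.985, 0.0]
contact_force: [0.5, 0.2, -0.7]
finger_gap: 31.0
grasp_force: 49.9
4.5833 [452.62459551  16.71860407 172.9303028 ] [ 0.59236687  0.1004924  -1.13332958]
5977 [251.97088841 246.12648486] [[435.9   3.7 124.2]
 [443.7  18.3 193.4]
 [463.7  32.3 203.5]]
311 [439.98477209 -55.18898453  81.93871025] [206.43086817 169.17041801]
```

View pics/w2.png

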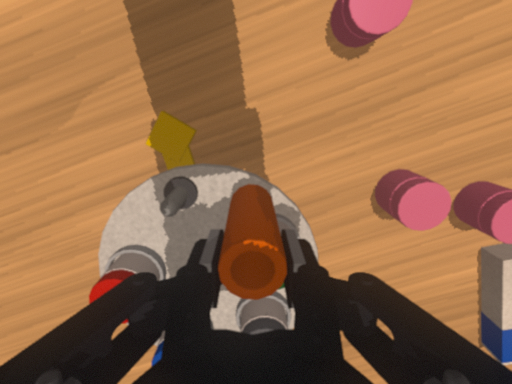

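The wrist view shows the tube held upright, its lower end near (250,190), and the spigot tip at about (172,207), both clear.

```bash
cat > fit.py <<'E'
from h import *
from scipy.optimize import least_squares
def circ(q,r,x0):
    s=least_squares(lambda v:np.hypot(q[:,0]-v[0],q[:,1]-v[1])-r,x0,loss='soft_l1');return s.x.round(2),len(q),np.std(s.fun).round(2)
E
python3 - <<'E'
from fit import *
z=np.load('w2.npz');im,d=z['im'],z['d'];c=calibration('wrist');c['T']=z['T'];P=cloud(c,d)
b=max(blobs(mask(im,(2,150,40),(16,255,255)),100),key=lambda b:b[0])
q=P[b[2]]
print('z min',np.percentile(q[:,2],[.5,1,5,99]))
for l,h in((110,125),(120,135),(135,155),(155,175),(175,195)):
    k=q[(q[:,2]>l)&(q[:,2]<h)]
    if len(k)>20: print('tube',l,h,circ(k,16,[453,17]))
for l,h in((44,55),(55,65),(65,76)):
    k=(np.linalg.norm(P[...,:2]-[440,-54],axis=2)<14)&(P[...,2]>l)&(P[...,2]<h);print('spig',l,h,circ(P[k],8,[440,-54]))
k=(np.linalg.norm(P[...,:2]-[440,-54],axis=2)<14)&(P[...,2]>86);print('tip',k.sum(),P[k].mean(0))
E
```

```text
z min [118.04380292 119.70628392 135.22764137 203.77232985]
tube 110 125 (array([451.86,  16.51]), 135, np.float64(0.19))
tube 120 135 (array([451.91,  16.62]), 233, np.float64(0.2))
tube 135 155 (array([451.98,  16.69]), 433, np.float64(0.21))
tube 155 175 (array([451.8 ,  16.92]), 729, np.float64(2.33))
tube 175 195 (array([450.23,  17.92]), 1708, np.float64(1.64))
spig 44 55 (array([441.8, -58.3]), 61, np.float64(0.21))
spig 55 65 (array([441.81, -58.23]), 69, np.float64(0.22))
spig 65 76 (array([441.81, -58.21]), 84, np.float64(0.24))
tip 81 [441.33476973 -57.23932525  87.49347813]
```

```bash

python3 -m jog '[[[-0.05,-0.3,0],0,0],[[-0.1,-0.6,0],0,0],[[-0.1,-0.75,0],0,0],[[-0.1,-0.75,0],0,0]]'
python3 -m jog '[[[0,0,-0.1],0,0],[[0,0,-0.18],0,0],[[0,0,-0.18],0,0],[[0,0,-0.18],0,0]]'
python3 - <<'E'
from fit import *
im,d,c=shot('wrist','w3.png');s=state();print(s['clock'],s['eef_pos'],s['contact_force'])
P=cloud(c,d)
b=max(blobs(mask(im,(2,150,40),(16,255,255)),100),key=lambda b:b[0]);q=P[b[2]]
print(np.percentile(q[:,2],[.5,1,5]))
for l,h in((95,110),(105,120),(120,140)):
    k=q[(q[:,2]>l)&(q[:,2]<h)];print('tube',l,h,len(k)>20 and circ(k,16,[442,-58]))
for l,h in((44,55),(55,65),(65,76),(76,90)):
    k=(np.linalg.norm(P[...,:2]-[441,-58],axis=2)<14)&(P[...,2]>l)&(P[...,2]<h)&~b[2]
    print('spig',l,h,k.sum(),k.sum()>10 and circ(P[k],8,[440,-54]))
E
```

```text
clock: 4.92
eef_pos: [443.0, -60.4, 173.4]
tcp_rot: [0.0, 0.173, 0.985, -0.0]
contact_force: [0.2, -0.0, 0.3]
finger_gap: 31.0
grasp_force: 50.0
clock: 5.25
eef_pos: [442.1, -57.6, 154.0]
tcp_rot: [-0.001, 0.171, 0.985, 0.0]
contact_force: [-0.0, -0.4, -0.5]
finger_gap: 31.4
grasp_force: 50.0
5.3 [442.56627098 -58.00764128 154.64175493] [0.7285662  0.6276922  0.36712565]
[ 97.11944077  99.80783083 114.54888173]
tube 95 110 (array([441.29, -57.43]), 201, np.float64(0.2))
tube 105 120 (array([441.36, -57.4 ]), 259, np.float64(0.21))
tube 120 140 (array([441.47, -57.33]), 454, np.float64(0.22))
spig 44 55 48 (array([442.18, -57.39]), 48, np.float64(0.16))
spig 55 65 29 (array([442.13, -57.33]), 29, np.float64(0.23))
spig 65 76 0 False
spig 76 90 0 False
```

View pics/w3.png

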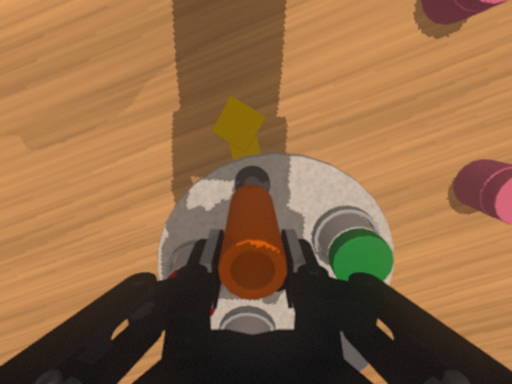

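The tube's lower end sits right above the spigot at about (252,178), within 1 mm, so I'll lower it.

```bash

python3 -m jog '[[[0.007,0,-0.08],0,0],[[0.007,0,-0.16],0,0],[[0.007,0,-0.24],0,0],[[0.007,0,-0.24],0,0]]'
python3 -m jog '[[[0,0,-0.08],0,0],[[0,0,-0.16],0,0],[[0,0,-0.24],0,0],[[0,0,-0.28],0,0],[[0,0,-0.28],0,0]]'
python3 -m jog '[[[0,0,-0.02],0,0],[[0,0,-0.04],0,0],[[0,0,-0.05],0,0],[[0,0,-0.05],0,0]]'
```

```text
clock: 5.63
eef_pos: [442.2, -58.4, 129.0]
tcp_rot: [-0.002, 0.172, 0.985, 0.0]
contact_force: [0.5, 0.6, -0.8]
finger_gap: 30.9
grasp_force: 50.0
clock: 6.05
eef_pos: [442.7, -58.7, 101.9]
tcp_rot: [-0.001, 0.172, 0.985, 0.0]
contact_force: [-0.2, 0.3, 0.2]
finger_gap: 31.4
grasp_force: 50.0
clock: 6.38
eef_pos: [443.7, -59.1, 98.3]
tcp_rot: [0.0, 0.172, 0.985, -0.0]
contact_force: [-1.2, -0.1, 0.2]
finger_gap: 31.4
grasp_force: 50.1
```

```bash

python3 -m jog '[[[0,0,-0.01],0,0],[[0,0,-0.02],0,0],[[0,0,-0.02],0,0],[[0,0,-0.02],0,0]]'
python3 -m jog '[[[0,0,-0.01],0,0],[[0,0,-0.01],0,0],[[0,0,-0.01],0,0]]'
python3 - <<'E'
from fit import *
im,d,c=shot('wrist');s=state();print(s['clock'],s['eef_pos'],s['contact_force']);P=cloud(c,d)
b=max(blobs(mask(im,(2,150,40),(16,255,255)),100),key=lambda b:b[0]);q=P[b[2]]
print(np.percentile(q[:,2],[.2,.5,1,5]),circ(q[(q[:,2]<70)&(q[:,2]>36)],16,[442,-58]))
E
```

```text
clock: 6.72
eef_pos: [444.2, -59.4, 97.8]
tcp_rot: [0.0, 0.172, 0.985, -0.0]
contact_force: [-4.4, 1.3, 8.8]
finger_gap: 31.2
grasp_force: 50.9
clock: 6.97
eef_pos: [444.3, -59.6, 97.7]
tcp_rot: [0.0, 0.172, 0.985, -0.0]
contact_force: [-7.4, 1.0, 16.2]
finger_gap: 31.0
grasp_force: 51.6
7.0167 [444.37207475 -59.5595924   97.69899022] [-7.62289273  1.18098689 16.02139976]
[35.86813293 38.02401833 41.3598122  56.54005396] (array([443.26, -59.21]), 559, np.float64(8.33))
```

```bash
python3 -c "
import numpy as np
u=lambda a:np.array([np.cos(np.radians(a)),np.sin(np.radians(a))])
for s in range(0,80,20):
    print(s,[list((u(174.3-s-4*k)-u(174.3-s)).round(3)) for k in range(1,6)])"
python3 -m jog '[[[0,0,0.01],0,0],[[0,0,0.02],0,0],[[0,0,0.02],0,0]]'
```

```text
0 [[np.float64(0.009), np.float64(0.069)], [np.float64(0.024), np.float64(0.138)], [np.float64(0.042), np.float64(0.205)], [np.float64(0.066), np.float64(0.27)], [np.float64(0.094), np.float64(0.334)]]
20 [[np.float64(0.032), np.float64(0.062)], [np.float64(0.069), np.float64(0.121)], [np.float64(0.11), np.float64(0.178)], [np.float64(0.154), np.float64(0.232)], [np.float64(0.203), np.float64(0.282)]]
40 [[np.float64(0.052), np.float64(0.047)], [np.float64(0.106), np.float64(0.09)], [np.float64(0.164), np.float64(0.13)], [np.float64(0.224), np.float64(0.165)], [np.float64(0.287), np.float64(0.196)]]
60 [[np.float64(0.065), np.float64(0.026)], [np.float64(0.131), np.float64(0.048)], [np.float64(0.198), np.float64(0.066)], [np.float64(0.267), np.float64(0.078)], [np.float64(0.337), np.float64(0.086)]]
clock: 7.27
eef_pos: [444.0, -59.2, 97.8]
tcp_rot: [0.001, 0.172, 0.985, -0.0]
contact_force: [-1.3, -0.4, 5.0]
finger_gap: 31.1
grasp_force: 50.4
```

```bash
python3 -m jog '[[[0.009,0.069,0],0,0],[[0.024,0.138,0],0,0],[[0.042,0.205,0],0,0],[[0.066,0.27,0],0,0],[[0.094,0.334,0],0,0]]'
python3 -m jog '[[[0,0,0],0,0],[[0,0,0],0,0]]'
```

```text
clock: 7.68
eef_pos: [453.5, -24.8, 97.8]
tcp_rot: [0.0, 0.172, 0.985, 0.0]
contact_force: [-2.2, -0.6, 6.7]
finger_gap: 31.0
grasp_force: 50.5
clock: 7.85
eef_pos: [453.7, -24.6, 97.8]
tcp_rot: [0.001, 0.171, 0.985, 0.0]
contact_force: [-0.3, 1.5, 6.0]
finger_gap: 31.2
grasp_force: 50.6
```

Low forces; continuing along the arc.

```bash
python3 -m jog '[[[0.032,0.062,0],0,0],[[0.069,0.121,0],0,0],[[0.11,0.178,0],0,0],[[0.154,0.232,0],0,0],[[0.203,0.282,0],0,0]]'
python3 -m jog '[[[0.052,0.047,0],0,0],[[0.106,0.09,0],0,0],[[0.164,0.13,0],0,0],[[0.224,0.165,0],0,0],[[0.224,0.165,0],0,0]]'
python3 -m jog '[[[0,0,0],0,0],[[0,0,0],0,0]]'
python3 - <<'E'
from h import *
for n in('top','scene'):
    im,d,c=shot(n,n+'1.png'); P=cloud(c,d)
    for nm,lo,hi in(('red',(0,170,50),(3,255,255)),('green',(50,120,40),(85,255,255)),('blue',(105,150,60),(125,255,255)),('yellow',(23,160,100),(32,255,255))):
        for a,ce,mm in blobs(mask(im,lo,hi),60): 
            p=onplane(c,[ce],3 if nm=='yellow' else 87)[0]
            if np.hypot(p[0]-540,p[1]+65)<170: print(n,nm,a,ce.round(1),p.round(1))
E
```

```text
clock: 8.27
eef_pos: [473.4, 3.3, 97.8]
tcp_rot: [-0.0, 0.172, 0.985, 0.0]
contact_force: [-3.0, 0.8, 8.5]
finger_gap: 31.0
grasp_force: 50.6
clock: 8.68
eef_pos: [497.0, 20.1, 97.8]
tcp_rot: [0.001, 0.172, 0.985, 0.001]
contact_force: [1.2, 1.0, 5.6]
finger_gap: 30.9
grasp_force: 50.6
clock: 8.85
eef_pos: [496.3, 19.5, 97.8]
tcp_rot: [0.001, 0.172, 0.985, 0.0]
contact_force: [0.8, 2.0, 6.4]
finger_gap: 31.1
grasp_force: 50.6
top green 498 [322.8 174.5] [594.5  -6.6  87. ]
top blue 274 [394.3 205. ] [ 537.3 -141.9   87. ]
scene red 210 [193.5 144.7] [469.8 -76.9  87. ]
scene green 296 [199.7 187.4] [602.1  -7.4  87. ]
scene blue 197 [161.3 156. ] [ 531.6 -145.2   87. ]
```

View pics/top1.png

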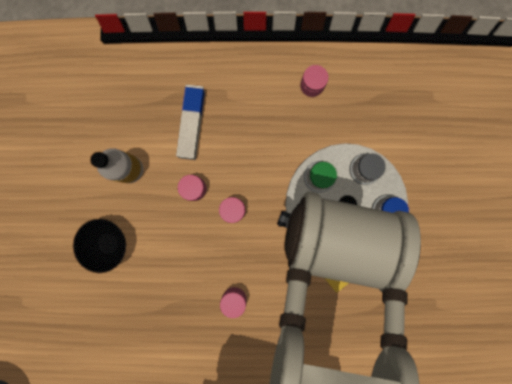

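The top view shows the arm over the turntable with green at (323,175). The carousel has turned about 56.6°, as commanded. Next I'll measure the pointer direction.

```bash
python3 - <<'E'
from h import *
def rep(n,im,c,lo,ax,h):
    ms=[b for b in blobs(mask(im,lo,(34,255,255)),60)]
    for a,ce,mm in ms:
        p=onplane(c,[ce],h)[0]
        if np.hypot(p[0]-390,p[1]+50)>40: continue
        q=onplane(c,np.argwhere(mm)[:,::-1],h)[:,:2]; r=q-ax
        best=None
        for t in np.arange(165,185,.1):
            e=np.array([np.cos(np.radians(t)),np.sin(np.radians(t))]);nn=np.array([-e[1],e[0]])
            w=r@nn; k=(r@e)>130
            v=abs(np.percentile(w[k],98)+np.percentile(w[k],2))  # head symmetric about the line
            if best is None or v<best[0]: best=(v,t,np.ptp(w[k]),(r@e).max(),w[k].mean())
        cen=r[np.hypot(*r.T)>135].mean(0)
        print(n,a,p.round(1),'angle by sides %.1f width %.1f tip %.1f'%best[1:4],'angle by head centroid',np.degrees(np.arctan2(cen[1],cen[0])).round(2))
z=np.load('t0.npz');rep('top',z['a'],calibration('top'),(22,150,90),np.array([539.2,-63.2]),3)
z=np.load('w2.npz');c=calibration('wrist');c['T']=z['T']
rep('w2',z['im'],c,(22,150,50),np.array([541.5,-67.9]),3)
E
```

```text
top 379 [386.3 -51.3   3. ] angle by sides 175.5 width 50.5 tip 180.9 angle by head centroid 175.55
w2 1570 [389.9 -53.    3. ] angle by sides 174.6 width 54.6 tip 182.3 angle by head centroid 174.47
```

```bash
python3 -m jog '[[[0.063,0.031,0],0,0],[[0.127,0.058,0],0,0],[[0.193,0.08,0],0,0],[[0.235,0.091,0],0,0],[[0.261,0.097,0],0,0]]'
python3 -m jog '[[[0,0,0],0,0],[[0,0,0],0,0],[[0,0,0],0,0]]'
cat > chk.py <<'E'
from fit import *
im,d,c=shot('top','top_%d.png'%(100*state()['clock']));ax=np.array([539.2,-63.2])
for nm,lo,hi,o in(('green',(50,120,40),(85,255,255),-72),('blue',(105,150,60),(125,255,255),144)):
    for a,ce,mm in blobs(mask(im,lo,hi),100):
        p=onplane(c,[ce],87)[0][:2]-ax
        if np.hypot(*p)<120: print('top',nm,a,p.round(1),np.hypot(*p).round(1),'carousel turn',(np.degrees(np.arctan2(*p[::-1]))-o-174.31+180)%360-180)
im,d,c=shot('wrist','w_%d.png'%(100*state()['clock']));P=cloud(c,d)
s=state();print(s['clock'],s['eef_pos'],s['contact_force'])
b=max(blobs(mask(im,(2,150,40),(16,255,255)),100),key=lambda b:b[0]);q=P[b[2]]
print('tube zmin',np.percentile(q[:,2],[.2,.5,1,5]),circ(q[(q[:,2]<80)&(q[:,2]>42)],16,[520,30]))
for nm,lo,hi in(('red',(0,170,40),(4,255,255)),('yellow',(20,120,50),(34,255,255))):
    for a,ce,mm in blobs(mask(im,lo,hi),100):
        p=onplane(c,[ce],3 if nm=='yellow' else 87)[0]; print('wrist',nm,a,ce.round(),p.round(1))
E
python3 chk.py; ls pics
```

```text
clock: 9.37
eef_pos: [522.2, 29.2, 97.8]
tcp_rot: [0.0, 0.172, 0.985, 0.0]
contact_force: [-2.4, 0.8, 7.3]
finger_gap: 31.1
grasp_force: 50.6
clock: 9.62
eef_pos: [522.3, 29.2, 97.8]
tcp_rot: [0.001, 0.172, 0.985, 0.001]
contact_force: [0.8, 2.3, 4.9]
finger_gap: 31.0
grasp_force: 50.5
top green 438 [70.6 39.5] 80.9 carousel turn -73.07165464627266
9.7167 [522.27944364  29.17252331  97.75203965] [0.8520409  2.9317034  4.52058949]
tube zmin [38.38401725 40.51315604 42.83496536 58.0953863 ] (array([521.73,  29.56]), 715, np.float64(0.21))
wrist red 7018 [ 70. 184.] [460. -55.  87.]
wrist yellow 3931 [89. 67.] [387.6 -53.6   3. ]
scene0.png
scene1.png
top0.png
top1.png
top_961.png
w1.png
w2.png
w3.png
w_966.png
```

View pics/w_966.png

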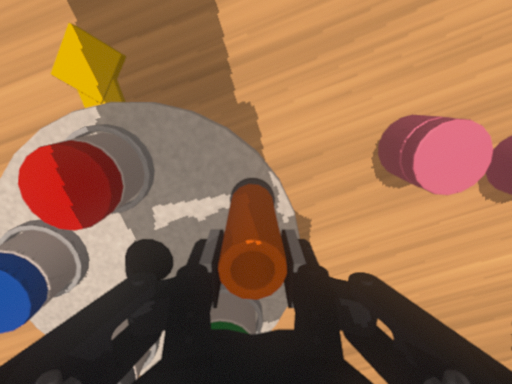

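View pics/top_961.png

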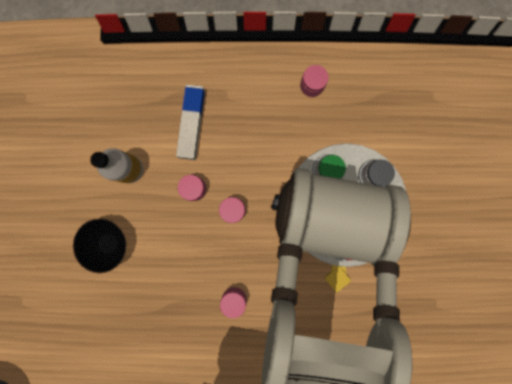

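The wrist view shows the red jar at (70,184), near the line from the hub (148,260) to the pointer (88,65). I'll measure all three in this one image.

```bash
cat > rel.py <<'E'
from fit import *
im,d,c=shot('wrist');P=cloud(c,d)
def lsq(q):
    A=np.c_[2*q,np.ones(len(q))];s=np.linalg.lstsq(A,(q**2).sum(1),rcond=None)[0];return s[:2],np.sqrt(s[2]+s[:2]@s[:2])
# red lid top: depth-selected, circle fit of the rim
m=mask(im,(0,150,30),(5,255,255))>0
k=m&(P[...,2]>84.5)&(P[...,2]<90);b=max(blobs(k.astype(np.uint8)*255),key=lambda b:b[0])
h=cv2.convexHull(np.argwhere(b[2])[:,::-1].astype(np.int32))[:,0]
R,r=lsq(onplane(c,h,87)[:,:2]);print('red lid',b[0],R.round(1),r.round(1))
# jar cup: pale wall top not used; turntable edge circle at z=32
g=(abs(P[...,2]-32)<2.5);b=max(blobs(g.astype(np.uint8)*255),key=lambda b:b[0])
h=cv2.convexHull(np.argwhere(b[2])[:,::-1].astype(np.int32))[:,0]
q=P[h[:,1],h[:,0],:2];q=onplane(c,h,32)[:,:2];w=np.hypot(*(q-[541.5,-67.9]).T);q=q[(w>118)&(h[:,0]>3)&(h[:,1]<300)]
s=least_squares(lambda v:np.hypot(*(q-v).T)-125,[541.5,-67.9],loss='soft_l1');print('disc centre r=125',s.x.round(1),len(q),s.fun.std().round(2), lsq(q))
# hub: dark blob
hb=[x for x in blobs(mask(im[235:285,120:175],(0,0,0),(180,255,45)),200)]
print([(x[0],(x[1]+[120,235]).round(1),P[int(x[1][1])+235,int(x[1][0])+120].round(1)) for x in hb])
# pointer head
b=max(blobs(mask(im,(20,120,40),(34,255,255))),key=lambda b:b[0])
h=cv2.convexHull(np.argwhere(b[2])[:,::-1].astype(np.int32));
ap=cv2.approxPolyDP(h,4,True)[:,0];print('pointer hull',[(tuple(int(i) for i in a),onplane(c,[a],3)[0,:2].round(1)) for a in ap],'z',np.median(P[b[2]][:,2]).round(1))
E
python3 rel.py
```

```text
red lid 6260 [461.3 -58. ] 25.0
disc centre r=125 [542.  -67.1] 26 0.64 (array([539.67644031, -65.50689401]), np.float64(122.68949449149538))
[(1581, array([150.3, 264.3]), array([536.6, -57.4,  49.8]))]
pointer hull [((124, 101), array([418.3, -40.1])), ((85, 107), array([412.2, -70.9])), ((51, 74), array([382.6, -82.7])), ((68, 23), array([357. , -52.7])), ((125, 56), array([389.8, -24.3]))] z 9.7
```

Red sits at about 173.6°, with the pointer at 174.2° and the spigot at 101.9° (+72° gives 173.9°). That puts it within about 1 mm of the front place, and the grip's lower end is on the seat at z ≈ 38, so I'm handing in while still gripping.

```bash
python3 -c "
from station import *
s=state();print(s['qvel'],s['grasp_force']);print(finish_job())"
```

```text
[-0.00117225  0.00121715 -0.00016125  0.00030947 -0.00060888 -0.00130549] 50.473369248211384
the job is handed in; nothing more can be done
None
```

The job is handed in: the orange grip is fully seated on the spigot, the carousel is turned about 72° so the red jar stands at the front pointer (about 1 mm off by my camera measurements), and the gripper is still holding the grip at 50 N.

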